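# Lay up the cannulation tray

### The arm

A 6-joint arm with a two-finger parallel gripper is mounted at the origin on the work surface. World frame = base frame: x ahead of the robot, y to its left, z up, the work surface at z = 0. Lengths are in m, angles in rad, forces in N, time in s.
With the tool pointing down it reaches from about 0.225 to 0.875 m from the base axis. Payload 3.4 kg.
Tool frame: the origin (TCP) lies at the very end of the fingers, on their centre line; the grasp point (between the pads) lies behind it (manip.grasp_offset is the z of the grasp point in the tool frame, in m); z points along the fingers, y is the line along which they close (so a half turn about z gives the same grasp; the last joint's range is limited). The gripper opens to 85 mm and grips with 20 to 120 N. Pads are 22 mm wide; open, the fingers measure 114 mm over their backs; the gripper's body (76 mm by 85 mm) begins 54 mm behind the grasp point. The pads swing forward as they close: fully open they stand 13 mm farther back than shut.
Start: joints at [-1.406, 0.276, 1.505, -0, 1.361, -0.121], TCP at [0.162, -0.552, 0.231] pointing down, gripper open.
Joint ranges: [-2.89, 2.89], [-0.75, 2.08], [0.22, 2.7], [-1.18, 4.32], [0.11, 2.71], [-2.7, 2.7]. Speed limits (rad/s): [2.57, 2.57, 3.14, 3.14, 3.14, 3.14].

### API

Orientations are given as a unit quaternion [w, x, y, z].
In Python, from rig import manip gives the robot as it stands.
- The arm moves only by the shell command python3 -m pendant 'ROWS' [FORCE]. ROWS is JSON, a list of rows, each an object of numbers: "dx", "dy", "dz": the shift along the tool's x, y, z in m; "rx", "ry", "rz": the turn, a rotation vector about the tool's x, y, z in degrees; "hand": the finger opening in m, from 0 to 0.0854. In form: [{"dx": .., "dy": .., "dz": .., "rx": .., "ry": .., "rz": .., "hand": ..}, ...]. A call has 1 to 12 rows; each row shifts and turns the commanded pose from where the row before left it, along the tool's axes as they then stand; what a row does not reach is not made up. A row lasts 1/12 s, in which the tool goes at most 41.7 mm and 7.16 degrees, less where a joint would pass 70% of its speed; a pose out of reach is approached as far as the arm can. A call is refused whole if a number of a shift passes 0.0417 or a number of a turn 7.16, either way. A call with a gripper value outside its range is refused whole. The fingers move at their own pace and stop on an object; FORCE is the grip in N (left out, the last holds). Time passes only in rows, so rows that do not move let the fingers close. It gives the time, the measured TCP pose, the force, the opening and the grip force at its end, in the units of the state.
- manip.get_state(): the state, without advancing time (a new reading comes with each control period).
- manip.get_image(name): name is "scene" or "top"; returns a dict with "frame" (480x640x3 uint8, red, green, blue), "fx", "fy", "cx", "cy" (pixels), "position" and "attitude" of the camera in the world. Camera axes: x right, y up, looking along -z (the intrinsics and any distortion apply to the point x, -y, -z); pixel columns grow to the right and rows downward; lengths in m; the calibration is good to about 2 mm. A picture is of the moment at which its call begins. There is no depth.
- manip.sign_off(): hands the job in; it is judged then, once.
The state is a dict: "clock": time; "qpos": joint angles; "qd": joint speeds; "effort": joint torques, N m; "position": TCP position; "ee_rot": TCP orientation; "contact_force": force on the tool from outside, world axes, zero at the start; "moment": the same for the moment, N m; "width": finger opening in m; "gripper_force": force on a finger pad.
Only numpy, scipy, OpenCV 4.12 (cv2) and the standard library are available. Lean on these libraries where they do the work, as an engineer would, in place of code of your own. Each camera call takes 0.05 s, during which the arm holds its last target. There are 200 camera calls.

### The job

Lay up the steel tray for putting in a drip: stand the small amber bottle in the wide cup and the large vial in the narrow cup, slip the full roll of tape down over the post, and lay the syringe lengthwise in the shallow dish. Leave the small vial and the nearly used-up roll of tape where they are. Keep the glass upright and lower it into its cup rather than dropping it.

Things in the scene. Friction and masses are not known exactly. Their poses are not given: they have to be found in the camera images.
- bottle: Amber glass medicine bottle of skin antiseptic with a white screw cap and paper label: 54 mm diameter, 112 mm tall, straight side up to 78 mm, cap 34 mm wide as its top 18 mm; about 200 g. Stands upright. Origin: centre of its underside, z up the bottle. (The far larger bottles at the table's side do not belong to the job.)
- vial: The large injection vial: clear glass with paper label and crimped aluminium cap with a grey top, 40 mm diameter, 72 mm tall, straight side up to 51 mm, cap 23 mm wide; about 120 g. Stands upright. Origin: centre of its underside, z up.
- tape: The full roll of white surgical tape, lying flat: 64 mm outside diameter, 25 mm high, bore 34 mm in a card core; about 50 g. Origin: centre of its underside (on the roll's axis), z along the axis, up.
- syringe: Capped 20 ml syringe without needle, lying flat: 112 mm long overall, clear barrel 22 mm thick and 82 mm long (x = -43 to +39 mm), finger flange 40 mm wide at x = -43 mm, white thumb plate at x = -56 mm, thin grey cap to x = +56 mm; about 30 g. It does not roll. Origin: midway along its length, on the underside (barrel axis 11 mm above); x along it towards the cap, z up.
- small_vial: The small vial, a look-alike that is to stay where it is: same glass, label and cap as the large one but 24 mm diameter and 48 mm tall. Stands upright, loose. Origin: centre of its underside, z up.
- used_tape: The nearly used-up roll of tape, a look-alike that is to stay where it is: same 34 mm bore and 25 mm height as the full roll but only 42 mm outside diameter (a thin layer on the core). Lies flat, loose. Origin: centre of its underside, z up.
- wide_cup: Insert with the wide round cup, for the bottle: cup at its centre, 72 mm bore, wall 3 mm, rim 28 mm and cup floor 4 mm above the insert's underside. White plastic, 136 x 88 mm, fixed in the steel tray (rim 25 mm high) with three others, 2 x 2, pitch 142 x 94 mm, in any order. Origin: centre of its underside, 3 mm above the table; x along its long side, z up.
- narrow_cup: Insert with the narrow round cup, for the large vial: cup at its centre, 56 mm bore, wall 3 mm, rim 28 mm and cup floor 4 mm above the insert's underside. White plastic, 136 x 88 mm, fixed in the steel tray (rim 25 mm high) with three others, 2 x 2, pitch 142 x 94 mm, in any order. Origin: centre of its underside, 3 mm above the table; x along its long side, z up.
- tape_post: Insert with an upright round post, for the roll of tape: post at its centre, 14 mm diameter, top 36 mm above the insert's underside; flat base around it 4 mm thick, no edge. White plastic, 136 x 88 mm, fixed in the steel tray (rim 25 mm high) with three others, 2 x 2, pitch 142 x 94 mm, in any order. Origin: centre of its underside, 3 mm above the table; x along its long side, z up.
- syringe_dish: Insert that is a shallow open rectangular dish, for the syringe: 130 x 82 mm inside (long side along x), floor 4 mm and wall tops 18 mm above the insert's underside, walls 3 mm thick. White plastic, 136 x 88 mm, fixed in the steel tray (rim 25 mm high) with three others, 2 x 2, pitch 142 x 94 mm, in any order. Origin: centre of its underside, 3 mm above the table; x along its long side, z up.
Things that resemble listed ones, but are neither listed nor needed, are in the scene too. Leave any red look-alike of the tape alone. What is shaped like the syringe_dish but red is not meant.

How it is judged:
By the outcome, as a careful person would: the job done as asked, in the order asked, and still so for the second after the job is handed in, with the robot touching nothing.
It also fails if it takes over 96 s, if anything falls off the work surface, if the arm or the gripper's body presses on something with over 40 N, if the wrist force passes 120 N, or if a joint passes its speed limit or range.

## Working session

There is one attempt and no reset: what is moved stays moved. The work goes in short steps, Python scripts to look and compute and a shell command to move; the robot and the scene stay as the last step left them, time stands still between calls to the robot, and variables do not carry over. Pictures are saved under pics/ and viewed, at most 14 in all, crops included, and the job is handed in when it is done.

```bash
ls; mkdir -p pics; cat > h.py <<'E'
import numpy as np,cv2,json
from rig import manip
from scipy.spatial.transform import Rotation as R
def snap(n,f):
    d=manip.get_image(n); cv2.imwrite('pics/'+f+'.png',d['frame'][:,:,::-1])
    json.dump({k:(np.asarray(v).tolist()) for k,v in d.items() if k!='frame'},open('pics/'+f+'.json','w')); return d
E
python3 - <<'E'
from h import *
for n in('top','scene'):
    d=snap(n,n+'0'); print({k:v for k,v in d.items() if k!='frame'})
print(manip.get_state(),manip.grasp_offset)
E
```

```text
pics
{'fx': 531.6912807213208, 'fy': 531.6912807213208, 'cx': 324.792311266421, 'cy': 236.43255270050355, 'position': array([ 2.75960638e-01, -1.14882048e-03,  1.42339502e+00]), 'attitude': array([-0.69842825, -0.06459865,  0.05406926,  0.71070494])}
{'fx': 450.4209128185369, 'fy': 450.4209128185369, 'cx': 315.9417964843769, 'cy': 237.73797483830637, 'position': array([1.08232395, 0.42353597, 0.57533219]), 'attitude': array([0.41006632, 0.20445746, 0.4020302 , 0.79272598])}
{'clock': 0.1, 'qpos': array([-1.40601348e+00,  2.76562852e-01,  1.50600494e+00, -4.87890648e-06,
        1.36072688e+00, -1.20977138e-01]), 'qd': array([-0.00026432, -0.00144312, -0.00422713, -0.0009568 ,  0.00061857,
       -0.00073066]), 'effort': array([ 9.89591063e-04, -4.17699945e+01, -2.46404850e+01, -3.32944173e-04,
        5.84251306e-03, -1.28838150e-05]), 'position': array([ 0.16201188, -0.55120726,  0.23050913]), 'ee_rot': array([-8.50751918e-04,  9.89809576e-01,  1.42394800e-01, -2.10228389e-05]), 'contact_force': array([ 0.29118409,  0.14132414, -0.11534302]), 'moment': array([-0.00633879,  0.07444339, -0.01184555]), 'gripper_force': 0.0, 'width': 0.08554566713492202} -0.0187
```

View pics/top0.png

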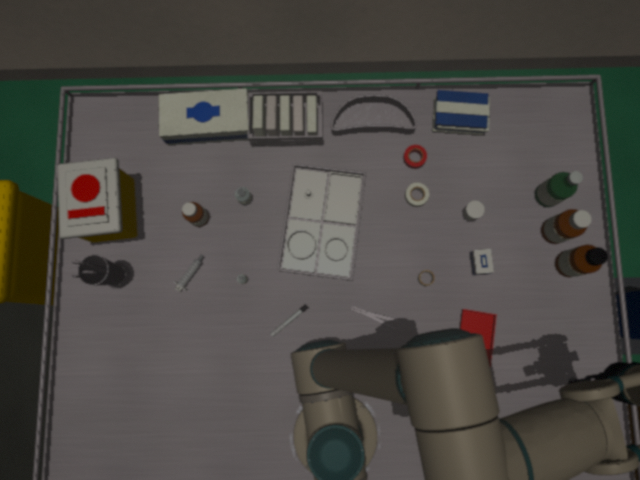

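View pics/scene0.png

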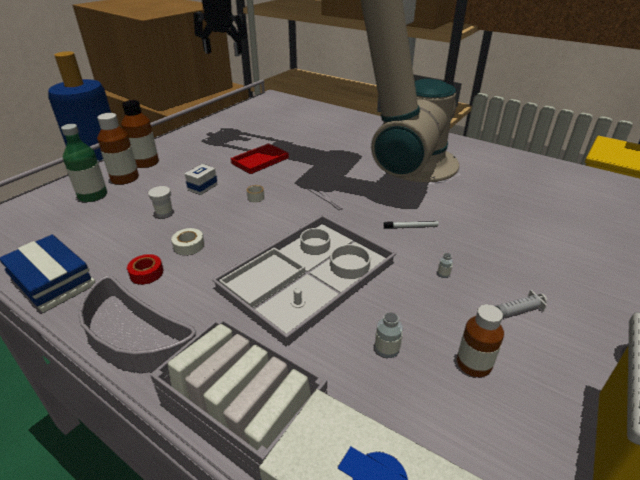

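The top view (up = +x, left = +y) shows:
- **Tray:** post insert at about (308,195), dish (345,198), wide cup (302,244) and narrow cup (337,249).
- **Objects:** bottle (192,212), large vial (243,197), syringe (189,273) and full tape (417,194).
- **To leave alone:** small vial (242,280) and used tape (426,278).

Next I'll enlarge.

```bash
python3 - <<'E'
from h import *
im=cv2.imread('pics/top0.png')
def crop(im,x,y,w,h,s,f):
    c=cv2.resize(np.clip(im[y:y+h,x:x+w]*1.5,0,255).astype('uint8'),None,fx=s,fy=s,interpolation=cv2.INTER_CUBIC)
    for i in range(0,w,10): cv2.putText(c,str(x+i),(i*s,8),0,.3,(0,0,255),1); cv2.line(c,(i*s,10),(i*s,14 if i%50 else 24),(0,0,255),1)
    for i in range(0,h,10): cv2.putText(c,str(y+i),(0,i*s+3),0,.3,(0,0,255),1)
    cv2.imwrite('pics/'+f+'.png',c)
crop(im,170,165,100,75,8,'c1') if 0 else None
crop(im,170,160,100,140,4,'cL'); crop(im,275,155,165,125,4,'cR')
E
```

```text
(no output)
```

View pics/cL.png

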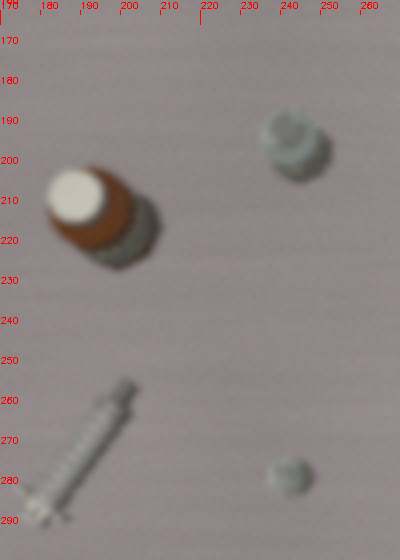

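View pics/cR.png

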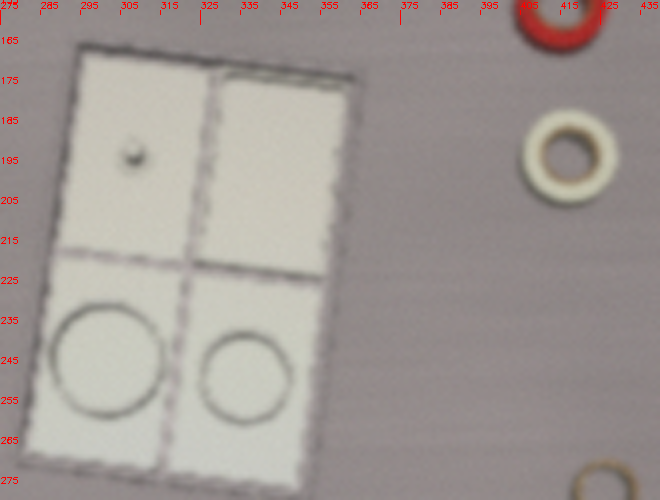

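```bash
cat >> h.py <<'E'
def rot(q): return R.from_quat([q[1],q[2],q[3],q[0]]).as_matrix()
def px2w(c,u,v,z):
    d=rot(c['attitude'])@np.array([(u-c['cx'])/c['fx'],-(v-c['cy'])/c['fy'],-1]); p=np.array(c['position']); return p+d*(z-p[2])/d[2]
def w2px(c,p):
    q=rot(c['attitude']).T@(np.array(p)-c['position']); return np.array([c['cx']-c['fx']*q[0]/q[2],c['cy']+c['fy']*q[1]/q[2]])
def load(f): return json.load(open('pics/'+f+'.json'))
E
python3 - <<'E'
from h import *
np.set_printoptions(precision=4,suppress=True)
t,s=load('top0'),load('scene0')
for n,u,v,z,e in [('bottle',189.2,208.8,.112,(489,314)),('vial',242,192,.072,(390,318)),('svial',243,279,.048,(445,256)),('tape',417.5,194.2,.025,(188,239)),('wide',302,245.2,.031,(350,260)),('narrow',336.5,249.8,.031,(315,238)),('post',308,194.2,.039,(297,292)),('utape',426,278,.025,0),
 ('thumb',179,287.5,.011,(541,298)),('capend',202.5,255.7,.011,0),('traycen',322.3,222,.027,0),('c1',295,166.3,.027,(288,342)),('c2',363.7,174.3,.027,(218,286)),('c3',350,277.5,.027,(322,221)),('c4',280.5,270,.027,(393,257)),('dishTL',329.5,174,.021,0),('dishTR',363-1,178,.021,0)]:
    p=px2w(t,u,v,z); print(n,p,w2px(s,p),e, px2w(s,*e,z)[:2] if e else '')
E
```

```text
bottle [0.5761 0.3592 0.112 ] [488.6268 312.2522] (489, 314) [0.5791 0.3608]
vial [0.6276 0.2324 0.072 ] [388.7748 316.0917] (390, 318) [0.6301 0.2358]
svial [0.4014 0.2316 0.048 ] [444.2359 252.8441] (445, 256) [0.4096 0.2365]
tape [ 0.6241 -0.234   0.025 ] [187.4296 236.125 ] (188, 239) [ 0.6303 -0.2253]
wide [0.4899 0.0785 0.031 ] [349.8571 254.7873] (350, 260) [0.5033 0.0872]
narrow [ 0.4759 -0.0126  0.031 ] [315.7127 235.3885] (315, 238) [ 0.4841 -0.0086]
post [0.6265 0.0608 0.039 ] [299.8467 287.5054] (297, 292) [0.6384 0.0636]
utape [ 0.3977 -0.246   0.025 ] [255.8659 189.1461] 0 
thumb [0.3851 0.4085 0.011 ] [539.1865 300.1605] (541, 298) [0.3776 0.4098]
capend [0.4694 0.3476 0.011 ] [489.3293 314.1085] 0 
traycen [0.5523 0.0238 0.027 ] [308.0498 262.8564] 0 
c1 [0.7085 0.0959 0.027 ] [286.7107 330.1023] (288, 342) [0.7266 0.1129]
c2 [ 0.6821 -0.0906  0.027 ] [216.1623 276.894 ] (218, 286) [ 0.6977 -0.07  ]
c3 [ 0.4023 -0.0467  0.027 ] [322.5355 215.4935] (322, 221) [ 0.4207 -0.0354]
c4 [0.4254 0.1362 0.027 ] [391.9046 250.139 ] (393, 257) [0.4434 0.148 ]
dishTL [0.6866 0.0023 0.021 ] [252.5677 301.1917] 0 
dishTR [ 0.6735 -0.086   0.021 ] [221.6955 277.7533] 0
```

Sizes check out: the fitted pitches come to about 142 × 93 mm and the tray yaw to -8.2°. Fitted insert centres:

| Insert | x (m) | y (m) |
|---|---|---|
| wide cup | .490 | .080 |
| narrow cup | .4766 | -.013 |
| post | .6306 | .060 |
| dish | .617 | -.033 |

First I'll turn the tool to the tray axes, then move over the bottle.

```bash
cat >> h.py <<'E'
def togo(x,y,z,yaw_y=-8.2):
    s=manip.get_state(); m=rot(s['ee_rot']); d=m.T@(np.array([x,y,z])-s['position'])
    yy=np.degrees(np.arctan2(m[1,1],m[0,1])); print('t',round(s['clock'],2),'pos',s['position'].round(4),'zt',m[:,2].round(3),'yawy',yy.round(1),'d(mm)',(d*1000).round(1),'rz',round(((yy-yaw_y+90)%180)-90,1),'w',round(s['width'],4),'F',s['contact_force'].round(1),'g',round(s['gripper_force'],1),'q6',round(s['qpos'][5],2))
E
python3 -m pendant '[{"rz":-6.54},{"rz":-6.54},{"rz":-6.54},{"rz":-6.54},{"rz":-6.54},{"rz":-6.54},{"rz":-6.54},{"rz":-6.54},{"rz":-6.54},{"rz":-6.54},{}]'
python3 -c 'from h import *; togo(.577,.3595,.15)'
```

```text
t 0.1 pos [ 0.162  -0.5512  0.2305] zt [-0.     0.002 -1.   ] yawy -73.6 d(mm) [ 654.9 -756.7   81.9] rz -65.4 w 0.0855 F [ 0.3  0.1 -0.1] g 0.0 q6 -0.12invalid input
```

```bash
python3 -m pendant '[{"rz":-6.54},{"rz":-6.54},{"rz":-6.54},{"rz":-6.54},{"rz":-6.54},{"rz":-6.54},{"rz":-6.54},{"rz":-6.54},{"rz":-6.54},{"rz":-6.54},{"dz":0}]'
python3 -c 'from h import *; togo(.577,.3595,.15)'
```

```text
t 0.1 pos [ 0.162  -0.5512  0.2305] zt [-0.     0.002 -1.   ] yawy -73.6 d(mm) [ 654.9 -756.7   81.9] rz -65.4 w 0.0855 F [ 0.3  0.1 -0.1] g 0.0 q6 -0.12invalid input
```

Perhaps every key must be present.

```bash
python3 -m pendant '[{"dx":0,"dy":0,"dz":0,"rx":0,"ry":0,"rz":-6.5,"hand":0.085}]'; python3 -m pendant '[{"dx":0,"dy":0,"dz":0,"rx":0,"ry":0,"rz":-6.5,"hand":0.085}]' 40
python3 -c 'from h import *; togo(.577,.3595,.15)'
```

```text
clock: 0.18
position: [0.162, -0.5513, 0.2307]
ee_rot: [-0.001, 0.98, 0.199, 0.0]
contact_force: [0.6, 0.7, -0.3]
width: 0.0851
gripper_force: 0.0
clock: 0.27
position: [0.1621, -0.5514, 0.2307]
ee_rot: [-0.001, 0.967, 0.256, 0.0]
contact_force: [0.1, -0.6, -0.4]
width: 0.0851
gripper_force: 0.0
t 0.27 pos [ 0.1621 -0.5514  0.2307] zt [-0.     0.001 -1.   ] yawy -60.3 d(mm) [ 811.5 -585.8   81.7] rz -52.1 w 0.0851 F [ 0.1 -0.6 -0.4] g 0.0 q6 -0.35
```

```bash
python3 -m pendant '[{"dx":0,"dy":0,"dz":0,"rx":0,"ry":0,"rz":-6.5,"hand":0.085},{"dx":0,"dy":0,"dz":0,"rx":0,"ry":0,"rz":-6.5,"hand":0.085},{"dx":0,"dy":0,"dz":0,"rx":0,"ry":0,"rz":-6.5,"hand":0.085},{"dx":0,"dy":0,"dz":0,"rx":0,"ry":0,"rz":-6.5,"hand":0.085},{"dx":0,"dy":0,"dz":0,"rx":0,"ry":0,"rz":-6.5,"hand":0.085},{"dx":0,"dy":0,"dz":0,"rx":0,"ry":0,"rz":-6.5,"hand":0.085},{"dx":0,"dy":0,"dz":0,"rx":0,"ry":0,"rz":-6.5,"hand":0.085},{"dx":0,"dy":0,"dz":0,"rx":0,"ry":0,"rz":-6.6,"hand":0.085}]' >/dev/null
python3 -m pendant '[{"dx":0.035,"dy":0.01,"dz":0,"rx":0,"ry":0,"rz":0,"hand":0.085},{"dx":0.035,"dy":0.01,"dz":0,"rx":0,"ry":0,"rz":0,"hand":0.085},{"dx":0.035,"dy":0.01,"dz":0,"rx":0,"ry":0,"rz":0,"hand":0.085},{"dx":0.035,"dy":0.01,"dz":0,"rx":0,"ry":0,"rz":0,"hand":0.085},{"dx":0.035,"dy":0.01,"dz":0,"rx":0,"ry":0,"rz":0,"hand":0.085},{"dx":0.035,"dy":0.01,"dz":0,"rx":0,"ry":0,"rz":0,"hand":0.085},{"dx":0.035,"dy":0.01,"dz":0,"rx":0,"ry":0,"rz":0,"hand":0.085},{"dx":0.035,"dy":0.01,"dz":0,"rx":0,"ry":0,"rz":0,"hand":0.085},{"dx":0.035,"dy":0.01,"dz":0,"rx":0,"ry":0,"rz":0,"hand":0.085},{"dx":0.035,"dy":0.01,"dz":0,"rx":0,"ry":0,"rz":0,"hand":0.085},{"dx":0.035,"dy":0.01,"dz":0,"rx":0,"ry":0,"rz":0,"hand":0.085},{"dx":0.035,"dy":0.01,"dz":0,"rx":0,"ry":0,"rz":0,"hand":0.085}]' >/dev/null
python3 -c 'from h import *; togo(.577,.3595,.15)'
```

```text
t 1.93 pos [ 0.3431 -0.1523  0.2312] zt [ 0. -0. -1.] yawy -8.6 d(mm) [540.9 155.1  81.2] rz -0.4 w 0.0849 F [ 0.6 -0.1 -0.2] g 0.0 q6 -0.45
```

```bash
python3 -m pendant '[{"dx":0.036,"dy":0.0103,"dz":0,"rx":0,"ry":0,"rz":0,"hand":0.085},{"dx":0.036,"dy":0.0103,"dz":0,"rx":0,"ry":0,"rz":0,"hand":0.085},{"dx":0.036,"dy":0.0103,"dz":0,"rx":0,"ry":0,"rz":0,"hand":0.085},{"dx":0.036,"dy":0.0103,"dz":0,"rx":0,"ry":0,"rz":0,"hand":0.085},{"dx":0.036,"dy":0.0103,"dz":0,"rx":0,"ry":0,"rz":0,"hand":0.085},{"dx":0.036,"dy":0.0103,"dz":0,"rx":0,"ry":0,"rz":0,"hand":0.085},{"dx":0.036,"dy":0.0103,"dz":0,"rx":0,"ry":0,"rz":0,"hand":0.085},{"dx":0.036,"dy":0.0103,"dz":0,"rx":0,"ry":0,"rz":0,"hand":0.085},{"dx":0.036,"dy":0.0103,"dz":0,"rx":0,"ry":0,"rz":0,"hand":0.085},{"dx":0.036,"dy":0.0103,"dz":0,"rx":0,"ry":0,"rz":0,"hand":0.085},{"dx":0.036,"dy":0.0103,"dz":0,"rx":0,"ry":0,"rz":0,"hand":0.085},{"dx":0.036,"dy":0.0103,"dz":0,"rx":0,"ry":0,"rz":0,"hand":0.085}]' >/dev/null
python3 -m pendant '[{"dx":0.036,"dy":0.0103,"dz":0,"rx":0,"ry":0,"rz":0,"hand":0.085},{"dx":0.036,"dy":0.0103,"dz":0,"rx":0,"ry":0,"rz":0,"hand":0.085},{"dx":0.030,"dy":0.0103,"dz":0,"rx":0,"ry":0,"rz":0,"hand":0.085},{"dx":0,"dy":0,"dz":0.02,"rx":0,"ry":0,"rz":0,"hand":0.085},{"dx":0,"dy":0,"dz":0.03,"rx":0,"ry":0,"rz":0,"hand":0.085},{"dx":0,"dy":0,"dz":0.03,"rx":0,"ry":0,"rz":0,"hand":0.085},{"dx":0,"dy":0,"dz":0,"rx":0,"ry":0,"rz":0,"hand":0.085},{"dx":0,"dy":0,"dz":0,"rx":0,"ry":0,"rz":0,"hand":0.085}]' >/dev/null
python3 - <<'E'
from h import *
togo(.577,.3595,.045)
snap('scene','s1'); im=cv2.imread('pics/s1.png')
cv2.imwrite('pics/s1c.png',cv2.resize(im[180:400,360:640],None,fx=2.5,fy=2.5))
E
```

```text
t 3.6 pos [0.5737 0.3505 0.1492] zt [-0.005 -0.002 -1.   ] yawy -8.5 d(mm) [  9.7   2.4 104.2] rz -0.3 w 0.0849 F [-0.2  0.2  0.2] g 0.0 q6 0.59
```

View pics/s1c.png

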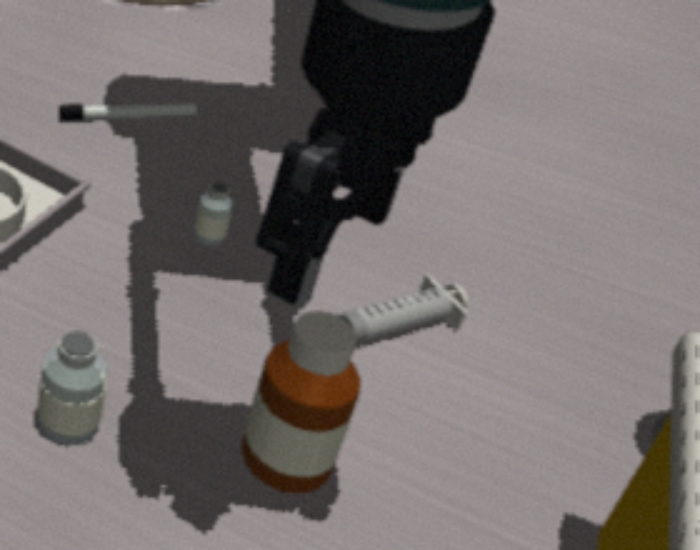

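The crop shows the bottle still upright (the lean is perspective), with its cap at about crop (325,325), and the fingers above it. I'll check the fingertip projection against the calibration.

```bash
python3 - <<'E'
from h import *
c=load('s1'); e=np.array([.9898,-.1426,0]); n=np.array([.1426,.9898,0])
p=np.array([.5737,.3505,.149])
for k in(-1,1):
  for z in (.149,.162): print(k,z,(w2px(c,[*(p+k*e*.043)[:2],z])-[360,180])*2.5)
for q in ([.577,.3595,.112],[.577,.3595,0.0]): print((w2px(c,q)-[360,180])*2.5)
togo(.577,.3595,.045)
E
```

```text
-1 0.149 [357.26443899 236.42748013]
-1 0.162 [362.79461882 219.04069538]
1 0.149 [284.08498883 314.52599557]
1 0.162 [289.1240749  296.68717767]
[321.52462531 331.80010375]
[281.65970248 458.74331803]
t 3.65 pos [0.5752 0.3511 0.1515] zt [-0. -0. -1.] yawy -8.5 d(mm) [  8.6   0.6 106.5] rz -0.3 w 0.0848 F [-0.2  0.   0.9] g 0.0 q6 0.59
```

```bash
python3 -m pendant '[{"dx":0.010,"dy":0.0005,"dz":0,"rx":0,"ry":0,"rz":0,"hand":0.085},{"dx":0,"dy":0,"dz":0.02,"rx":0,"ry":0,"rz":0,"hand":0.085},{"dx":0,"dy":0,"dz":0.025,"rx":0,"ry":0,"rz":0,"hand":0.085},{"dx":0,"dy":0,"dz":0.025,"rx":0,"ry":0,"rz":0,"hand":0.085},{"dx":0,"dy":0,"dz":0.02,"rx":0,"ry":0,"rz":0,"hand":0.085},{"dx":0,"dy":0,"dz":0.015,"rx":0,"ry":0,"rz":0,"hand":0.085},{"dx":0,"dy":0,"dz":0,"rx":0,"ry":0,"rz":0,"hand":0.085},{"dx":0,"dy":0,"dz":0,"rx":0,"ry":0,"rz":0,"hand":0.085}]' 35
python3 -m pendant '[{"dx":0,"dy":0,"dz":0,"rx":0,"ry":0,"rz":0,"hand":0.045},{"dx":0,"dy":0,"dz":0,"rx":0,"ry":0,"rz":0,"hand":0.045},{"dx":0,"dy":0,"dz":0,"rx":0,"ry":0,"rz":0,"hand":0.045},{"dx":0,"dy":0,"dz":0,"rx":0,"ry":0,"rz":0,"hand":0.045},{"dx":0,"dy":0,"dz":0,"rx":0,"ry":0,"rz":0,"hand":0.045},{"dx":0,"dy":0,"dz":0,"rx":0,"ry":0,"rz":0,"hand":0.045}]' 35
python3 -c 'from h import *; togo(.490,.08,.14)'
```

```text
clock: 4.32
position: [0.578, 0.3617, 0.0476]
ee_rot: [0.0, 0.758, 0.653, 0.001]
contact_force: [-0.4, -0.0, 0.8]
width: 0.0847
gripper_force: 0.0
clock: 4.82
position: [0.5779, 0.3616, 0.0486]
ee_rot: [0.0, 0.758, 0.653, 0.002]
contact_force: [-1.6, 0.4, 5.2]
width: 0.0528
gripper_force: 36.5
t 4.82 pos [0.5779 0.3616 0.0486] zt [ 0.003  0.002 -1.   ] yawy -8.5 d(mm) [-291.3  -44.9  -92.2] rz -0.3 w 0.0528 F [-1.6  0.4  5.2] g 36.5 q6 0.61
```

```bash
python3 -m pendant '[{"dx":0,"dy":0,"dz":-0.015,"rx":0,"ry":0,"rz":0,"hand":0.045},{"dx":0,"dy":0,"dz":-0.025,"rx":0,"ry":0,"rz":0,"hand":0.045},{"dx":0,"dy":0,"dz":-0.025,"rx":0,"ry":0,"rz":0,"hand":0.045},{"dx":0,"dy":0,"dz":-0.025,"rx":0,"ry":0,"rz":0,"hand":0.045},{"dx":-0.015,"dy":-0.003,"dz":0,"rx":0,"ry":0,"rz":0,"hand":0.045},{"dx":-0.026,"dy":-0.004,"dz":0,"rx":0,"ry":0,"rz":0,"hand":0.045},{"dx":-0.03,"dy":-0.0045,"dz":0,"rx":0,"ry":0,"rz":0,"hand":0.045},{"dx":-0.03,"dy":-0.0045,"dz":0,"rx":0,"ry":0,"rz":0,"hand":0.045},{"dx":-0.03,"dy":-0.0045,"dz":0,"rx":0,"ry":0,"rz":0,"hand":0.045},{"dx":-0.03,"dy":-0.0045,"dz":0,"rx":0,"ry":0,"rz":0,"hand":0.045},{"dx":-0.03,"dy":-0.0045,"dz":0,"rx":0,"ry":0,"rz":0,"hand":0.045},{"dx":-0.03,"dy":-0.0045,"dz":0,"rx":0,"ry":0,"rz":0,"hand":0.045}]' >/dev/null
python3 -m pendant '[{"dx":-0.03,"dy":-0.0045,"dz":0,"rx":0,"ry":0,"rz":0,"hand":0.045},{"dx":-0.025,"dy":-0.004,"dz":0,"rx":0,"ry":0,"rz":0,"hand":0.045},{"dx":-0.014,"dy":-0.002,"dz":0,"rx":0,"ry":0,"rz":0,"hand":0.045},{"dx":0,"dy":0,"dz":0,"rx":0,"ry":0,"rz":0,"hand":0.045},{"dx":0,"dy":0,"dz":0,"rx":0,"ry":0,"rz":0,"hand":0.045}]' >/dev/null
python3 -c '
from h import *
togo(.490,.08,.0555)
snap("scene","s2"); im=cv2.imread("pics/s2.png")
cv2.imwrite("pics/s2c.png",cv2.resize(im[150:350,200:450],None,fx=3,fy=3))'
```

```text
t 6.23 pos [0.4901 0.0803 0.1367] zt [ 0.001  0.    -1.   ] yawy -8.6 d(mm) [-0.3 -0.1 81.2] rz -0.4 w 0.0528 F [-0.1  0.4 -2.1] g 37.5 q6 0.17
```

View pics/s2c.png

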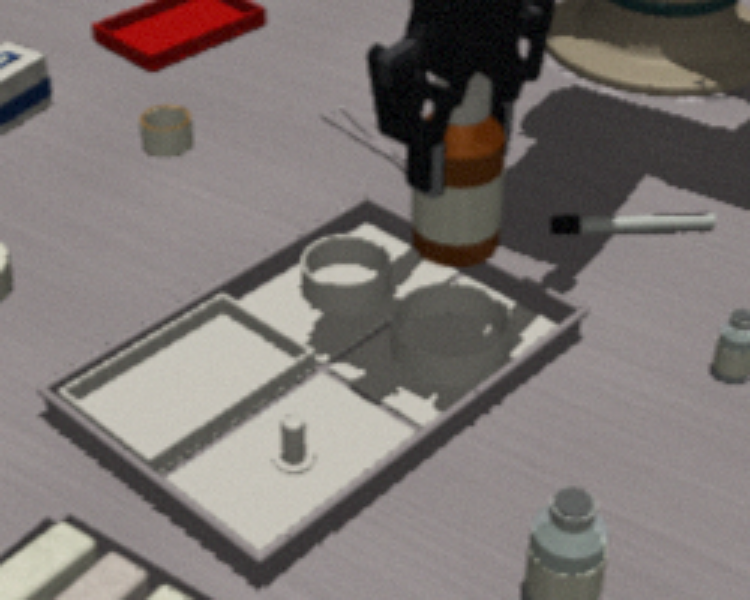

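The bottle is held upright (base at crop (457,250)) over the wide cup (rim centre at crop (452,318)). Lowering it now.

```bash
python3 -m pendant '[{"dx":0,"dy":0,"dz":0.015,"rx":0,"ry":0,"rz":0,"hand":0.045},{"dx":0,"dy":0,"dz":0.02,"rx":0,"ry":0,"rz":0,"hand":0.045},{"dx":0,"dy":0,"dz":0.015,"rx":0,"ry":0,"rz":0,"hand":0.045},{"dx":0,"dy":0,"dz":0.012,"rx":0,"ry":0,"rz":0,"hand":0.045},{"dx":0,"dy":0,"dz":0.01,"rx":0,"ry":0,"rz":0,"hand":0.045},{"dx":0,"dy":0,"dz":0.005,"rx":0,"ry":0,"rz":0,"hand":0.045},{"dx":0,"dy":0,"dz":0,"rx":0,"ry":0,"rz":0,"hand":0.045}]'
python3 -m pendant '[{"dx":0,"dy":0,"dz":0.002,"rx":0,"ry":0,"rz":0,"hand":0.045},{"dx":0,"dy":0,"dz":0.001,"rx":0,"ry":0,"rz":0,"hand":0.045},{"dx":0,"dy":0,"dz":0,"rx":0,"ry":0,"rz":0,"hand":0.045}]'
```

```text
clock: 6.87
position: [0.4896, 0.0816, 0.0582]
ee_rot: [-0.001, 0.757, 0.653, -0.001]
contact_force: [1.2, -0.4, -2.6]
width: 0.0531
gripper_force: 37.5
clock: 7.12
position: [0.4905, 0.0809, 0.0567]
ee_rot: [0.0, 0.758, 0.653, 0.0]
contact_force: [-1.0, -0.0, -1.7]
width: 0.0527
gripper_force: 37.5
```

```bash
for i in 1 2 3; do python3 -m pendant '[{"dx":0,"dy":0,"dz":0.001,"rx":0,"ry":0,"rz":0,"hand":0.045},{"dx":0,"dy":0,"dz":0,"rx":0,"ry":0,"rz":0,"hand":0.045}]' | egrep 'pos|contact'; done
```

```text
position: [0.4904, 0.0807, 0.0557]
contact_force: [0.7, 0.6, -1.2]
position: [0.4904, 0.0807, 0.0556]
contact_force: [-2.2, 0.1, 7.3]
position: [0.4904, 0.0807, 0.0555]
contact_force: [-3.4, -0.7, 13.9]
```

```bash
python3 -m pendant '[{"dx":0,"dy":0,"dz":-0.001,"rx":0,"ry":0,"rz":0,"hand":0.06},{"dx":0,"dy":0,"dz":0,"rx":0,"ry":0,"rz":0,"hand":0.07},{"dx":0,"dy":0,"dz":0,"rx":0,"ry":0,"rz":0,"hand":0.08},{"dx":0,"dy":0,"dz":0,"rx":0,"ry":0,"rz":0,"hand":0.085},{"dx":0,"dy":0,"dz":0,"rx":0,"ry":0,"rz":0,"hand":0.085},{"dx":0,"dy":0,"dz":-0.015,"rx":0,"ry":0,"rz":0,"hand":0.085},{"dx":0,"dy":0,"dz":-0.025,"rx":0,"ry":0,"rz":0,"hand":0.085},{"dx":0,"dy":0,"dz":-0.03,"rx":0,"ry":0,"rz":0,"hand":0.085},{"dx":0,"dy":0,"dz":-0.03,"rx":0,"ry":0,"rz":0,"hand":0.085},{"dx":0,"dy":0,"dz":-0.01,"rx":0,"ry":0,"rz":0,"hand":0.085},{"dx":0,"dy":0,"dz":0,"rx":0,"ry":0,"rz":0,"hand":0.085}]'
python3 -c '
from h import *
togo(.629,.2335,.025)
snap("scene","s3"); im=cv2.imread("pics/s3.png")
cv2.imwrite("pics/s3c.png",cv2.resize(im[180:370,260:460],None,fx=3,fy=3))'
```

```text
clock: 8.53
position: [0.4921, 0.0808, 0.1669]
ee_rot: [0.002, 0.758, 0.653, 0.002]
contact_force: [-0.5, -0.3, 0.0]
width: 0.0849
gripper_force: 0.0
t 8.53 pos [0.4921 0.0808 0.1669] zt [ 0.006  0.    -1.   ] yawy -8.5 d(mm) [171.2 111.9 142.8] rz -0.3 w 0.0849 F [-0.5 -0.3  0. ] g 0.0 q6 0.17
```

View pics/s3c.png

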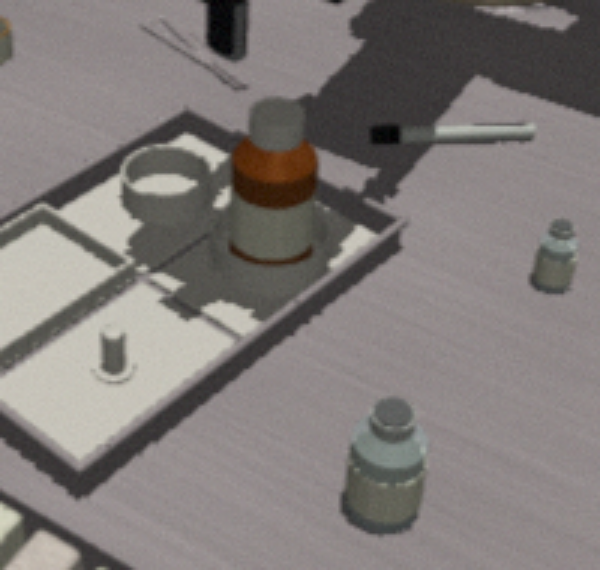

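The bottle stands upright in the wide cup. The large vial's cap top is at original (390.7,317), which agrees with its estimate. Going to the vial.

```bash
python3 -m pendant '[{"dx":0.02,"dy":0.013,"dz":0,"rx":0,"ry":0,"rz":0,"hand":0.085},{"dx":0.033,"dy":0.0215,"dz":0,"rx":0,"ry":0,"rz":0,"hand":0.085},{"dx":0.033,"dy":0.0215,"dz":0,"rx":0,"ry":0,"rz":0,"hand":0.085},{"dx":0.033,"dy":0.0215,"dz":0,"rx":0,"ry":0,"rz":0,"hand":0.085},{"dx":0.033,"dy":0.0215,"dz":0,"rx":0,"ry":0,"rz":0,"hand":0.085},{"dx":0.019,"dy":0.013,"dz":0.02,"rx":0,"ry":0,"rz":0,"hand":0.085},{"dx":0,"dy":0,"dz":0.025,"rx":0,"ry":0,"rz":0,"hand":0.085},{"dx":0,"dy":0,"dz":0.01,"rx":0,"ry":0,"rz":0,"hand":0.085},{"dx":0,"dy":0,"dz":0,"rx":0,"ry":0,"rz":0,"hand":0.085},{"dx":0,"dy":0,"dz":0,"rx":0,"ry":0,"rz":0,"hand":0.085}]' >/dev/null
python3 -c '
from h import *
togo(.629,.2335,.025)'
```

```text
t 9.42 pos [0.6245 0.2323 0.1073] zt [-0.004 -0.001 -1.   ] yawy -8.5 d(mm) [ 2.   4.6 82.3] rz -0.3 w 0.0853 F [ 0.5 -0.2  0. ] g 0.0 q6 0.4
```

```bash
python3 -m pendant '[{"dx":0.001,"dy":0.002,"dz":0.015,"rx":0,"ry":0,"rz":0,"hand":0.085},{"dx":0,"dy":0,"dz":0.02,"rx":0,"ry":0,"rz":0,"hand":0.085},{"dx":0,"dy":0,"dz":0.02,"rx":0,"ry":0,"rz":0,"hand":0.085},{"dx":0,"dy":0,"dz":0.018,"rx":0,"ry":0,"rz":0,"hand":0.085},{"dx":0,"dy":0,"dz":0.01,"rx":0,"ry":0,"rz":0,"hand":0.085},{"dx":0,"dy":0,"dz":0,"rx":0,"ry":0,"rz":0,"hand":0.085},{"dx":0,"dy":0,"dz":0,"rx":0,"ry":0,"rz":0,"hand":0.085}]' | egrep 'pos|cont'
python3 -m pendant '[{"dx":0,"dy":0,"dz":0,"rx":0,"ry":0,"rz":0,"hand":0.06},{"dx":0,"dy":0,"dz":0,"rx":0,"ry":0,"rz":0,"hand":0.05},{"dx":0,"dy":0,"dz":0,"rx":0,"ry":0,"rz":0,"hand":0.032},{"dx":0,"dy":0,"dz":0,"rx":0,"ry":0,"rz":0,"hand":0.032},{"dx":0,"dy":0,"dz":0,"rx":0,"ry":0,"rz":0,"hand":0.032},{"dx":0,"dy":0,"dz":0,"rx":0,"ry":0,"rz":0,"hand":0.032},{"dx":0,"dy":0,"dz":0,"rx":0,"ry":0,"rz":0,"hand":0.032},{"dx":0,"dy":0,"dz":0,"rx":0,"ry":0,"rz":0,"hand":0.032}]' 30
python3 -c '
from h import *
togo(.4766,-.013,.165)
snap("scene","s4"); im=cv2.imread("pics/s4.png")
cv2.imwrite("pics/s4c.png",cv2.resize(im[180:370,280:480],None,fx=3,fy=3))'
```

```text
position: [0.6286, 0.2335, 0.0272]
contact_force: [-0.1, 1.6, 0.6]
clock: 10.67
position: [0.6287, 0.234, 0.0275]
ee_rot: [0.0, 0.758, 0.653, 0.001]
contact_force: [-1.2, -0.6, 6.8]
width: 0.0392
gripper_force: 30.6
t 10.67 pos [0.6287 0.234  0.0275] zt [ 0.002  0.    -1.   ] yawy -8.5 d(mm) [-266.8 -113.6 -137.8] rz -0.3 w 0.0392 F [-1.2 -0.6  6.8] g 30.6 q6 0.4
```

View pics/s4c.png

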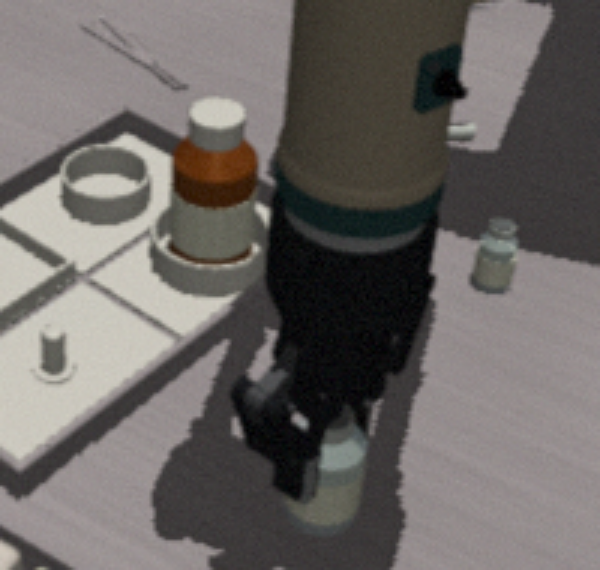

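The vial is gripped and upright. I'll lift it and go round the bottle: along n first, then along e.

```bash
python3 -m pendant '[{"dx":0,"dy":0,"dz":-0.015,"rx":0,"ry":0,"rz":0,"hand":0.032},{"dx":0,"dy":0,"dz":-0.025,"rx":0,"ry":0,"rz":0,"hand":0.032},{"dx":0,"dy":0,"dz":-0.03,"rx":0,"ry":0,"rz":0,"hand":0.032},{"dx":0,"dy":0,"dz":-0.025,"rx":0,"ry":0,"rz":0,"hand":0.032},{"dx":-0.015,"dy":0,"dz":0,"rx":0,"ry":0,"rz":0,"hand":0.032},{"dx":-0.027,"dy":0,"dz":0,"rx":0,"ry":0,"rz":0,"hand":0.032},{"dx":-0.035,"dy":0,"dz":0,"rx":0,"ry":0,"rz":0,"hand":0.032},{"dx":-0.035,"dy":0,"dz":0,"rx":0,"ry":0,"rz":0,"hand":0.032},{"dx":-0.035,"dy":0,"dz":0,"rx":0,"ry":0,"rz":0,"hand":0.032},{"dx":-0.035,"dy":0,"dz":0,"rx":0,"ry":0,"rz":0,"hand":0.032},{"dx":-0.035,"dy":0,"dz":0,"rx":0,"ry":0,"rz":0,"hand":0.032},{"dx":-0.03,"dy":0,"dz":0,"rx":0,"ry":0,"rz":0,"hand":0.032}]' >/dev/null
python3 -m pendant '[{"dx":-0.02,"dy":-0.015,"dz":0,"rx":0,"ry":0,"rz":0,"hand":0.032},{"dx":0,"dy":-0.03,"dz":0,"rx":0,"ry":0,"rz":0,"hand":0.032},{"dx":0,"dy":-0.03,"dz":0,"rx":0,"ry":0,"rz":0,"hand":0.032},{"dx":0,"dy":-0.025,"dz":0,"rx":0,"ry":0,"rz":0,"hand":0.032},{"dx":0,"dy":-0.014,"dz":0,"rx":0,"ry":0,"rz":0,"hand":0.032},{"dx":0,"dy":0,"dz":0,"rx":0,"ry":0,"rz":0,"hand":0.032},{"dx":0,"dy":0,"dz":0,"rx":0,"ry":0,"rz":0,"hand":0.032}]' >/dev/null
python3 -c '
from h import *
togo(.4766,-.013,.035)'
```

```text
t 12.3 pos [ 0.4752 -0.0135  0.1208] zt [-0. -0. -1.] yawy -8.5 d(mm) [ 0.8  1.3 85.8] rz -0.3 w 0.0392 F [ 1.2 -0.2 -0.7] g 30.8 q6 -0.03
```

```bash
python3 -m pendant '[{"dx":0.001,"dy":0.001,"dz":0.015,"rx":0,"ry":0,"rz":0,"hand":0.032},{"dx":0,"dy":0,"dz":0.02,"rx":0,"ry":0,"rz":0,"hand":0.032},{"dx":0,"dy":0,"dz":0.018,"rx":0,"ry":0,"rz":0,"hand":0.032},{"dx":0,"dy":0,"dz":0.013,"rx":0,"ry":0,"rz":0,"hand":0.032},{"dx":0,"dy":0,"dz":0.01,"rx":0,"ry":0,"rz":0,"hand":0.032},{"dx":0,"dy":0,"dz":0.006,"rx":0,"ry":0,"rz":0,"hand":0.032},{"dx":0,"dy":0,"dz":0,"rx":0,"ry":0,"rz":0,"hand":0.032},{"dx":0,"dy":0,"dz":0,"rx":0,"ry":0,"rz":0,"hand":0.032}]' | egrep 'pos|cont'
for i in 1 2 3 4; do python3 -m pendant '[{"dx":0,"dy":0,"dz":0.001,"rx":0,"ry":0,"rz":0,"hand":0.032},{"dx":0,"dy":0,"dz":0,"rx":0,"ry":0,"rz":0,"hand":0.032}]' | egrep 'pos|contact'; done
```

```text
position: [0.4779, -0.0127, 0.039]
contact_force: [-0.6, 0.3, -1.4]
position: [0.4779, -0.0126, 0.0388]
contact_force: [0.1, 0.7, -1.6]
position: [0.4773, -0.0125, 0.0377]
contact_force: [0.4, -0.6, -1.0]
position: [0.477, -0.0125, 0.0364]
contact_force: [-0.4, 0.1, -1.2]
position: [0.4769, -0.0124, 0.0352]
contact_force: [-0.2, 0.2, -1.3]
```

```bash

for i in 1 2; do python3 -m pendant '[{"dx":0,"dy":0,"dz":0.001,"rx":0,"ry":0,"rz":0,"hand":0.032},{"dx":0,"dy":0,"dz":0,"rx":0,"ry":0,"rz":0,"hand":0.032}]' | egrep 'pos|contact'; done
```

```text
position: [0.4771, -0.0125, 0.0345]
contact_force: [-1.0, 0.4, 1.6]
position: [0.4771, -0.0125, 0.0345]
contact_force: [-3.1, 0.0, 10.5]
```

Vial seated. Releasing it and moving toward the tape.

```bash
python3 -m pendant '[{"dx":0,"dy":0,"dz":-0.001,"rx":0,"ry":0,"rz":0,"hand":0.045},{"dx":0,"dy":0,"dz":0,"rx":0,"ry":0,"rz":0,"hand":0.06},{"dx":0,"dy":0,"dz":0,"rx":0,"ry":0,"rz":0,"hand":0.08},{"dx":0,"dy":0,"dz":0,"rx":0,"ry":0,"rz":0,"hand":0.08},{"dx":0,"dy":0,"dz":0,"rx":0,"ry":0,"rz":0,"hand":0.08},{"dx":0,"dy":0,"dz":-0.015,"rx":0,"ry":0,"rz":0,"hand":0.08},{"dx":0,"dy":0,"dz":-0.025,"rx":0,"ry":0,"rz":0,"hand":0.08},{"dx":0,"dy":0,"dz":-0.03,"rx":0,"ry":0,"rz":0,"hand":0.08},{"dx":0,"dy":0,"dz":-0.03,"rx":0,"ry":0,"rz":0,"hand":0.08},{"dx":0,"dy":0,"dz":-0.01,"rx":0,"ry":0,"rz":0,"hand":0.08},{"dx":0,"dy":0,"dz":0,"rx":0,"ry":0,"rz":0,"hand":0.08}]' >/dev/null
python3 -c '
from h import *
togo(.626,-.232,.025)'
```

```text
t 14.88 pos [ 0.4793 -0.0128  0.1471] zt [ 0.007 -0.001 -1.   ] yawy -8.5 d(mm) [-195.   176.8  123.4] rz -0.3 w 0.0799 F [ 0.  -0.4  0.3] g 0.0 q6 -0.02
```

```bash
python3 -m pendant '[{"dx":-0.015,"dy":0.014,"dz":0,"rx":0,"ry":0,"rz":0,"hand":0.08},{"dx":-0.029,"dy":0.0265,"dz":0,"rx":0,"ry":0,"rz":0,"hand":0.08},{"dx":-0.029,"dy":0.0265,"dz":0,"rx":0,"ry":0,"rz":0,"hand":0.08},{"dx":-0.029,"dy":0.0265,"dz":0,"rx":0,"ry":0,"rz":0,"hand":0.08},{"dx":-0.029,"dy":0.0265,"dz":0,"rx":0,"ry":0,"rz":0,"hand":0.08},{"dx":-0.029,"dy":0.0265,"dz":0,"rx":0,"ry":0,"rz":0,"hand":0.08},{"dx":-0.02,"dy":0.018,"dz":0,"rx":0,"ry":0,"rz":0,"hand":0.08},{"dx":-0.014,"dy":0.014,"dz":0.02,"rx":0,"ry":0,"rz":0,"hand":0.08},{"dx":0,"dy":0,"dz":0.03,"rx":0,"ry":0,"rz":0,"hand":0.08},{"dx":0,"dy":0,"dz":0.01,"rx":0,"ry":0,"rz":0,"hand":0.08},{"dx":0,"dy":0,"dz":0,"rx":0,"ry":0,"rz":0,"hand":0.08},{"dx":0,"dy":0,"dz":0,"rx":0,"ry":0,"rz":0,"hand":0.08}]' >/dev/null
python3 -c '
from h import *
togo(.626,-.232,.003)
snap("scene","s5"); im=cv2.imread("pics/s5.png")
cv2.imwrite("pics/s5c.png",cv2.resize(im[150:350,100:360],None,fx=3,fy=3))
c=load("s5")
for q in ([.6245,-.233,.025],[.6245,-.233,0],[.6561,-.2376,.025],[.4766,-.013,.031]): print(q,(w2px(c,q)-[100,150])*3)'
```

```text
t 15.88 pos [ 0.6236 -0.2298  0.0829] zt [-0.003  0.002 -1.   ] yawy -8.5 d(mm) [-1.9  3.  79.9] rz -0.3 w 0.08 F [0.2 0.1 0.7] g 0.0 q6 -0.31
[0.6245, -0.233, 0.025] [262.86422159 259.11958054]
[0.6245, -0.233, 0] [269.07732672 287.8421433 ]
[0.6561, -0.2376, 0.025] [222.50560717 279.37738214]
[0.4766, -0.013, 0.031] [646.10553383 256.47649146]
```

View pics/s5c.png

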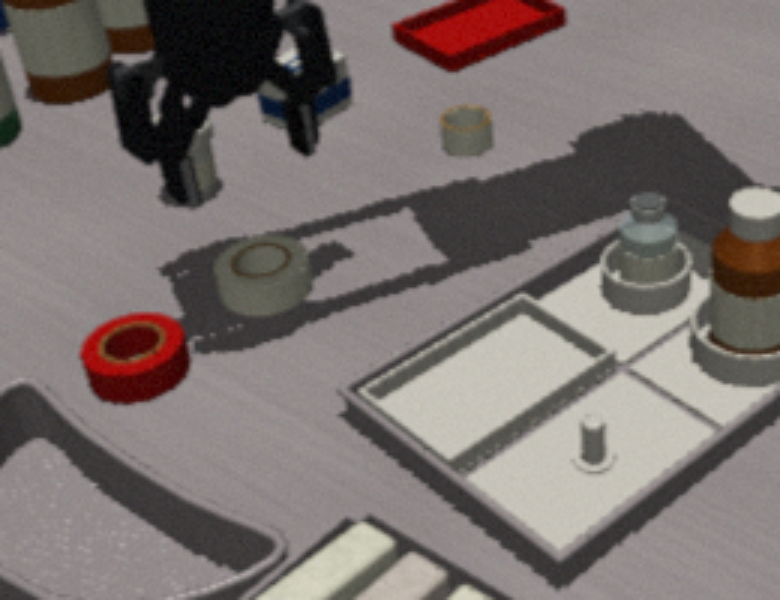

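The tape's bore centre is at crop (262,259), exactly as predicted, and the vial stands in the narrow cup. Descending on the tape.

```bash
python3 -m pendant '[{"dx":-0.003,"dy":0.0015,"dz":0.015,"rx":0,"ry":0,"rz":0,"hand":0.08},{"dx":0,"dy":0,"dz":0.02,"rx":0,"ry":0,"rz":0,"hand":0.08},{"dx":0,"dy":0,"dz":0.02,"rx":0,"ry":0,"rz":0,"hand":0.08},{"dx":0,"dy":0,"dz":0.014,"rx":0,"ry":0,"rz":0,"hand":0.08},{"dx":0,"dy":0,"dz":0.008,"rx":0,"ry":0,"rz":0,"hand":0.08},{"dx":0,"dy":0,"dz":0.002,"rx":0,"ry":0,"rz":0,"hand":0.08},{"dx":0,"dy":0,"dz":0,"rx":0,"ry":0,"rz":0,"hand":0.08}]' | egrep 'pos|cont'
python3 -m pendant '[{"dx":0,"dy":0,"dz":0,"rx":0,"ry":0,"rz":0,"hand":0.07},{"dx":0,"dy":0,"dz":0,"rx":0,"ry":0,"rz":0,"hand":0.055},{"dx":0,"dy":0,"dz":0,"rx":0,"ry":0,"rz":0,"hand":0.055},{"dx":0,"dy":0,"dz":0,"rx":0,"ry":0,"rz":0,"hand":0.055},{"dx":0,"dy":0,"dz":0,"rx":0,"ry":0,"rz":0,"hand":0.055}]' 30
python3 -c '
from h import *
togo(.6306,.0598,.12)'
```

```text
position: [0.6264, -0.2338, 0.0062]
contact_force: [0.8, 0.7, 0.2]
clock: 16.93
position: [0.627, -0.2344, 0.0074]
ee_rot: [0.001, 0.758, 0.653, 0.001]
contact_force: [-0.3, 0.6, 5.8]
width: 0.0624
gripper_force: 32.9
t 16.93 pos [ 0.627  -0.2344  0.0074] zt [ 0.003 -0.001 -1.   ] yawy -8.5 d(mm) [ 291.4  -39.7 -113. ] rz -0.3 w 0.0624 F [-0.3  0.6  5.8] g 32.9 q6 -0.31
```

```bash
python3 -m pendant '[{"dx":0,"dy":0,"dz":-0.01,"rx":0,"ry":0,"rz":0,"hand":0.055},{"dx":0,"dy":0,"dz":-0.02,"rx":0,"ry":0,"rz":0,"hand":0.055},{"dx":0,"dy":0,"dz":-0.03,"rx":0,"ry":0,"rz":0,"hand":0.055},{"dx":0,"dy":0,"dz":-0.03,"rx":0,"ry":0,"rz":0,"hand":0.055},{"dx":0.015,"dy":-0.002,"dz":0,"rx":0,"ry":0,"rz":0,"hand":0.055},{"dx":0.027,"dy":-0.0037,"dz":0,"rx":0,"ry":0,"rz":0,"hand":0.055},{"dx":0.033,"dy":-0.0045,"dz":0,"rx":0,"ry":0,"rz":0,"hand":0.055},{"dx":0.033,"dy":-0.0045,"dz":0,"rx":0,"ry":0,"rz":0,"hand":0.055},{"dx":0.033,"dy":-0.0045,"dz":0,"rx":0,"ry":0,"rz":0,"hand":0.055},{"dx":0.033,"dy":-0.0045,"dz":0,"rx":0,"ry":0,"rz":0,"hand":0.055},{"dx":0.033,"dy":-0.0045,"dz":0,"rx":0,"ry":0,"rz":0,"hand":0.055},{"dx":0.033,"dy":-0.0045,"dz":0,"rx":0,"ry":0,"rz":0,"hand":0.055}]' >/dev/null
python3 -m pendant '[{"dx":0.026,"dy":-0.0037,"dz":0,"rx":0,"ry":0,"rz":0,"hand":0.055},{"dx":0.018,"dy":-0.0025,"dz":0,"rx":0,"ry":0,"rz":0,"hand":0.055},{"dx":0.007,"dy":-0.001,"dz":0,"rx":0,"ry":0,"rz":0,"hand":0.055},{"dx":0,"dy":0,"dz":0,"rx":0,"ry":0,"rz":0,"hand":0.055},{"dx":0,"dy":0,"dz":0,"rx":0,"ry":0,"rz":0,"hand":0.055},{"dx":0,"dy":0,"dz":0,"rx":0,"ry":0,"rz":0,"hand":0.055}]' >/dev/null
python3 -c '
from h import *
togo(.6306,.0598,.055)
c=load("s5")
print((w2px(c,[.6306,.0598,.039])-[100,150])*3,px2w(c,593/3+100,421/3+150,.039))
snap("scene","s6"); im=cv2.imread("pics/s6.png")
cv2.imwrite("pics/s6c.png",cv2.resize(im[190:350,200:400],None,fx=4,fy=3.75))
p=manip.get_state()["position"]
print((w2px(c,[p[0],p[1],p[2]-.0074])-[200,190])*[4,3.75])'
```

```text
t 18.43 pos [0.6296 0.0585 0.0954] zt [ 0.    -0.001 -1.   ] yawy -8.6 d(mm) [ 1.5  0.8 40.4] rz -0.4 w 0.0619 F [-0.3  0.3  0. ] g 33.1 q6 0.13
[593.97871635 415.75128296] [0.63445501 0.06202559 0.039     ]
[387.11059275 286.5432855 ]
```

View pics/s6c.png

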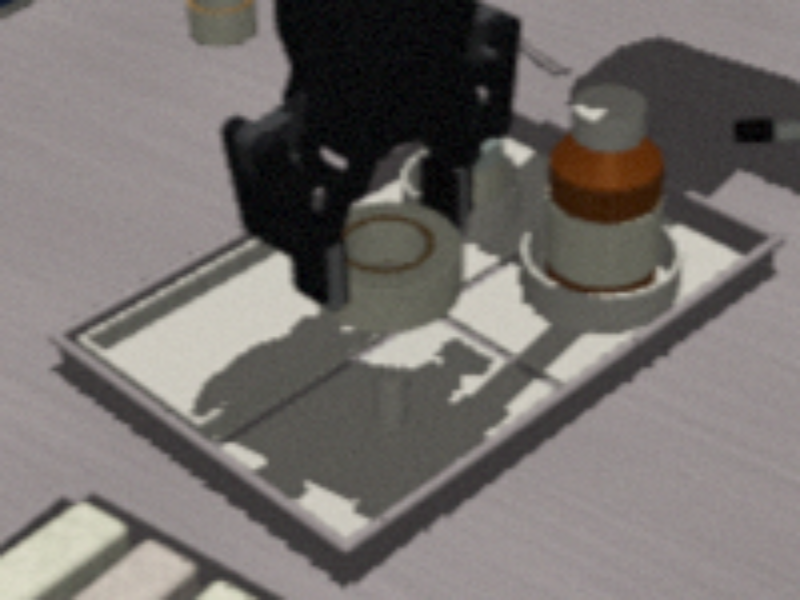

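The tape hangs level over the post (post top at crop (392,372)). Lowering it with a 2 mm correction.

```bash
python3 -m pendant '[{"dx":0.0025,"dy":0.002,"dz":0.01,"rx":0,"ry":0,"rz":0,"hand":0.055},{"dx":0,"dy":0,"dz":0.015,"rx":0,"ry":0,"rz":0,"hand":0.055},{"dx":0,"dy":0,"dz":0.01,"rx":0,"ry":0,"rz":0,"hand":0.055},{"dx":0,"dy":0,"dz":0.007,"rx":0,"ry":0,"rz":0,"hand":0.055},{"dx":0,"dy":0,"dz":0.006,"rx":0,"ry":0,"rz":0,"hand":0.055},{"dx":0,"dy":0,"dz":0.006,"rx":0,"ry":0,"rz":0,"hand":0.055}]' | egrep 'pos|cont'
python3 -m pendant '[{"dx":0,"dy":0,"dz":0.006,"rx":0,"ry":0,"rz":0,"hand":0.055},{"dx":0,"dy":0,"dz":0.006,"rx":0,"ry":0,"rz":0,"hand":0.055},{"dx":0,"dy":0,"dz":0.006,"rx":0,"ry":0,"rz":0,"hand":0.055},{"dx":0,"dy":0,"dz":0.004,"rx":0,"ry":0,"rz":0,"hand":0.055},{"dx":0,"dy":0,"dz":0,"rx":0,"ry":0,"rz":0,"hand":0.055}]' | egrep 'pos|cont'
for i in 1 2 3; do python3 -m pendant '[{"dx":0,"dy":0,"dz":0.0015,"rx":0,"ry":0,"rz":0,"hand":0.055},{"dx":0,"dy":0,"dz":0,"rx":0,"ry":0,"rz":0,"hand":0.055}]' | egrep 'pos|contact'; done
```

```text
position: [0.6319, 0.0616, 0.0405]
contact_force: [-0.3, 0.4, -0.1]
position: [0.6312, 0.062, 0.0183]
contact_force: [-0.8, -0.2, -0.9]
position: [0.632, 0.0619, 0.0178]
contact_force: [-0.6, -0.1, -0.7]
position: [0.632, 0.0619, 0.0164]
contact_force: [-0.6, -0.3, -0.2]
position: [0.6318, 0.0619, 0.0147]
contact_force: [-0.6, 0.4, -0.5]
```

```bash
python3 -m pendant '[{"dx":0,"dy":0,"dz":0.001,"rx":0,"ry":0,"rz":0,"hand":0.055},{"dx":0,"dy":0,"dz":0,"rx":0,"ry":0,"rz":0,"hand":0.07},{"dx":0,"dy":0,"dz":0,"rx":0,"ry":0,"rz":0,"hand":0.08},{"dx":0,"dy":0,"dz":0,"rx":0,"ry":0,"rz":0,"hand":0.08},{"dx":0,"dy":0,"dz":0,"rx":0,"ry":0,"rz":0,"hand":0.08},{"dx":0,"dy":0,"dz":-0.01,"rx":0,"ry":0,"rz":0,"hand":0.08},{"dx":0,"dy":0,"dz":-0.025,"rx":0,"ry":0,"rz":0,"hand":0.08},{"dx":0,"dy":0,"dz":-0.035,"rx":0,"ry":0,"rz":0,"hand":0.08},{"dx":0,"dy":0,"dz":-0.035,"rx":0,"ry":0,"rz":0,"hand":0.08},{"dx":0,"dy":0,"dz":-0.03,"rx":0,"ry":0,"rz":0,"hand":0.08},{"dx":0,"dy":0,"dz":-0.015,"rx":0,"ry":0,"rz":0,"hand":0.08}]'
python3 -m pendant '[{"dx":0.015,"dy":-0.013,"dz":0,"rx":0,"ry":0,"rz":0,"hand":0.06},{"dx":0.029,"dy":-0.0255,"dz":0,"rx":0,"ry":0,"rz":0,"hand":0.06},{"dx":0.029,"dy":-0.0255,"dz":0,"rx":0,"ry":0,"rz":0,"hand":0.06},{"dx":0.029,"dy":-0.0255,"dz":0,"rx":0,"ry":0,"rz":0,"hand":0.06},{"dx":0.029,"dy":-0.0255,"dz":0,"rx":0,"ry":0,"rz":0,"hand":0.06},{"dx":0.029,"dy":-0.0255,"dz":0,"rx":0,"ry":0,"rz":0,"hand":0.06},{"dx":0.029,"dy":-0.0255,"dz":0,"rx":0,"ry":0,"rz":0,"hand":0.06},{"dx":0.029,"dy":-0.0255,"dz":0,"rx":0,"ry":0,"rz":0,"hand":0.06},{"dx":0.029,"dy":-0.0255,"dz":0,"rx":0,"ry":0,"rz":0,"hand":0.06},{"dx":0.025,"dy":-0.02,"dz":0,"rx":0,"ry":0,"rz":0,"hand":0.06},{"dx":0.012,"dy":-0.011,"dz":0,"rx":0,"ry":0,"rz":0,"hand":0.06}]' >/dev/null
python3 -m pendant '[{"dx":0,"dy":0,"dz":0,"rx":0,"ry":0,"rz":-6.2,"hand":0.06},{"dx":0,"dy":0,"dz":0,"rx":0,"ry":0,"rz":-6.2,"hand":0.06},{"dx":0,"dy":0,"dz":0,"rx":0,"ry":0,"rz":-6.2,"hand":0.06},{"dx":0,"dy":0,"dz":0,"rx":0,"ry":0,"rz":-6.2,"hand":0.06},{"dx":0,"dy":0,"dz":0,"rx":0,"ry":0,"rz":-6.2,"hand":0.06},{"dx":0,"dy":0,"dz":0,"rx":0,"ry":0,"rz":-6.2,"hand":0.06},{"dx":0,"dy":0,"dz":0,"rx":0,"ry":0,"rz":-6.2,"hand":0.06},{"dx":0,"dy":0,"dz":0,"rx":0,"ry":0,"rz":-6.2,"hand":0.06},{"dx":0,"dy":0,"dz":0,"rx":0,"ry":0,"rz":-6.2,"hand":0.06},{"dx":0,"dy":0,"dz":0,"rx":0,"ry":0,"rz":-6.2,"hand":0.06},{"dx":0,"dy":0,"dz":0,"rx":0,"ry":0,"rz":0,"hand":0.06}]' >/dev/null
python3 -c '
from h import *
togo(.427,.378,.08,54)
snap("scene","s7"); im=cv2.imread("pics/s7.png")
cv2.imwrite("pics/s7c.png",cv2.resize(im[180:360,210:570],None,fx=2.2,fy=2.2))'
```

```text
clock: 20.82
position: [0.6339, 0.062, 0.1693]
ee_rot: [0.003, 0.758, 0.653, 0.003]
contact_force: [-0.0, -0.6, -0.1]
width: 0.0802
gripper_force: 0.0
t 22.65 pos [0.4287 0.3796 0.1645] zt [ 0.001  0.    -1.   ] yawy 53.6 d(mm) [ 0.5 -2.3 84.5] rz -0.4 w 0.0601 F [ 0.   0.2 -0.3] g 0.0 q6 -0.33
```

View pics/s7c.png

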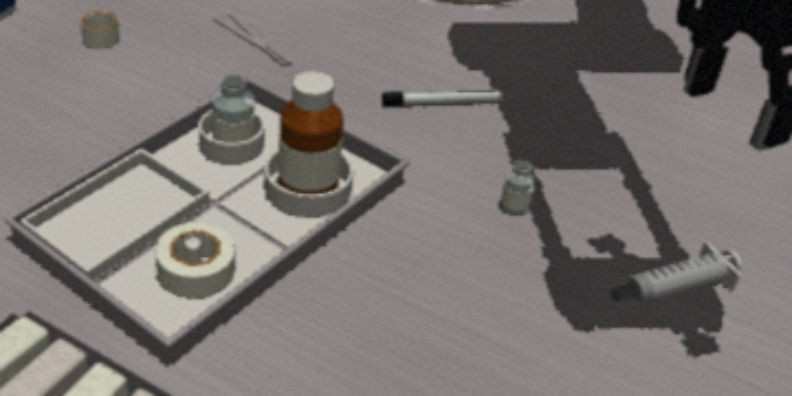

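The tape sits on the post. The syringe's cap tip is at original (488.6,313.6) and its thumb plate at (542.7,298.2), giving length 0.112 m (as it should be), midpoint (.423,.379) and axis -34.6°.

```bash
python3 -m pendant '[{"dx":0.0042,"dy":-0.0035,"dz":0.015,"rx":0,"ry":0,"rz":-1.8,"hand":0.05},{"dx":0,"dy":0,"dz":0.03,"rx":0,"ry":0,"rz":0,"hand":0.05},{"dx":0,"dy":0,"dz":0.03,"rx":0,"ry":0,"rz":0,"hand":0.05},{"dx":0,"dy":0,"dz":0.03,"rx":0,"ry":0,"rz":0,"hand":0.05},{"dx":0,"dy":0,"dz":0.025,"rx":0,"ry":0,"rz":0,"hand":0.05},{"dx":0,"dy":0,"dz":0.015,"rx":0,"ry":0,"rz":0,"hand":0.05},{"dx":0,"dy":0,"dz":0.009,"rx":0,"ry":0,"rz":0,"hand":0.05},{"dx":0,"dy":0,"dz":0.004,"rx":0,"ry":0,"rz":0,"hand":0.05},{"dx":0,"dy":0,"dz":0,"rx":0,"ry":0,"rz":0,"hand":0.05},{"dx":0,"dy":0,"dz":0,"rx":0,"ry":0,"rz":0,"hand":0.05}]' | egrep 'pos|cont'
python3 -c '
from h import *
togo(.423,.379,.004,55.4)'
```

```text
position: [0.424, 0.3797, 0.0067]
contact_force: [-0.4, 0.2, -0.5]
t 23.53 pos [0.424  0.3797 0.0067] zt [ 0.001  0.001 -1.   ] yawy 55.2 d(mm) [ 0.4 -1.2  2.7] rz -0.2 w 0.05 F [-0.4  0.2 -0.5] g 0.0 q6 -0.36
```

```bash
python3 -m pendant '[{"dx":0,"dy":-0.001,"dz":0.002,"rx":0,"ry":0,"rz":0,"hand":0.035},{"dx":0,"dy":0,"dz":0,"rx":0,"ry":0,"rz":0,"hand":0.025},{"dx":0,"dy":0,"dz":0,"rx":0,"ry":0,"rz":0,"hand":0.015},{"dx":0,"dy":0,"dz":0,"rx":0,"ry":0,"rz":0,"hand":0.015},{"dx":0,"dy":0,"dz":0,"rx":0,"ry":0,"rz":0,"hand":0.015},{"dx":0,"dy":0,"dz":0,"rx":0,"ry":0,"rz":0,"hand":0.015}]' 25
python3 -m pendant '[{"dx":0,"dy":0,"dz":-0.01,"rx":0,"ry":0,"rz":0,"hand":0.015},{"dx":0,"dy":0,"dz":-0.02,"rx":0,"ry":0,"rz":0,"hand":0.015},{"dx":0,"dy":0,"dz":-0.03,"rx":0,"ry":0,"rz":0,"hand":0.015},{"dx":0,"dy":0,"dz":-0.035,"rx":0,"ry":0,"rz":0,"hand":0.015},{"dx":0,"dy":0,"dz":-0.035,"rx":0,"ry":0,"rz":0,"hand":0.015},{"dx":0,"dy":0,"dz":-0.025,"rx":0,"ry":0,"rz":-6,"hand":0.015},{"dx":0,"dy":0,"dz":0,"rx":0,"ry":0,"rz":-7,"hand":0.015},{"dx":0,"dy":0,"dz":0,"rx":0,"ry":0,"rz":-7,"hand":0.015},{"dx":0,"dy":0,"dz":0,"rx":0,"ry":0,"rz":-6.4,"hand":0.015},{"dx":0,"dy":0,"dz":0,"rx":0,"ry":0,"rz":0,"hand":0.015},{"dx":0,"dy":0,"dz":0,"rx":0,"ry":0,"rz":0,"hand":0.015}]'
python3 -c '
from h import *
togo(.617,-.033,.08,81.8)'
```

```text
clock: 24.03
position: [0.4232, 0.3788, 0.0047]
ee_rot: [0.001, 0.298, 0.954, 0.001]
contact_force: [-0.1, -0.8, 5.8]
width: 0.0213
gripper_force: 26.6
clock: 24.95
position: [0.4224, 0.3783, 0.159]
ee_rot: [-0.0, 0.074, 0.997, -0.0]
contact_force: [-0.7, -0.1, -0.2]
width: 0.0215
gripper_force: 25.9
t 24.95 pos [0.4224 0.3783 0.159 ] zt [-0. -0. -1.] yawy 81.5 d(mm) [-253.2 -378.    79. ] rz -0.3 w 0.0215 F [-0.7 -0.1 -0.2] g 25.9 q6 -0.81
```

```bash
python3 -m pendant '[{"dx":-0.01,"dy":-0.015,"dz":0,"rx":0,"ry":0,"rz":0,"hand":0.015},{"dx":-0.018,"dy":-0.027,"dz":0,"rx":0,"ry":0,"rz":0,"hand":0.015},{"dx":-0.022,"dy":-0.033,"dz":0,"rx":0,"ry":0,"rz":0,"hand":0.015},{"dx":-0.022,"dy":-0.033,"dz":0,"rx":0,"ry":0,"rz":0,"hand":0.015},{"dx":-0.022,"dy":-0.033,"dz":0,"rx":0,"ry":0,"rz":0,"hand":0.015},{"dx":-0.022,"dy":-0.033,"dz":0,"rx":0,"ry":0,"rz":0,"hand":0.015},{"dx":-0.022,"dy":-0.033,"dz":0,"rx":0,"ry":0,"rz":0,"hand":0.015},{"dx":-0.022,"dy":-0.033,"dz":0,"rx":0,"ry":0,"rz":0,"hand":0.015},{"dx":-0.022,"dy":-0.033,"dz":0,"rx":0,"ry":0,"rz":0,"hand":0.015},{"dx":-0.022,"dy":-0.033,"dz":0,"rx":0,"ry":0,"rz":0,"hand":0.015},{"dx":-0.022,"dy":-0.033,"dz":0,"rx":0,"ry":0,"rz":0,"hand":0.015},{"dx":-0.018,"dy":-0.027,"dz":0,"rx":0,"ry":0,"rz":0,"hand":0.015}]' >/dev/null
python3 -m pendant '[{"dx":-0.01,"dy":-0.012,"dz":0,"rx":0,"ry":0,"rz":0,"hand":0.015},{"dx":0,"dy":-0.003,"dz":0.02,"rx":0,"ry":0,"rz":0,"hand":0.015},{"dx":0,"dy":0,"dz":0.03,"rx":0,"ry":0,"rz":0,"hand":0.015},{"dx":0,"dy":0,"dz":0.03,"rx":0,"ry":0,"rz":0,"hand":0.015},{"dx":0,"dy":0,"dz":0.02,"rx":0,"ry":0,"rz":0,"hand":0.015},{"dx":0,"dy":0,"dz":0,"rx":0,"ry":0,"rz":0,"hand":0.015},{"dx":0,"dy":0,"dz":0,"rx":0,"ry":0,"rz":0,"hand":0.015}]' >/dev/null
python3 -c '
from h import *
togo(.617,-.033,.012,81.8)
c=load("s5"); P=[px2w(c,u/3+100,v/3+150,.021) for u,v in((360,388),(522,297),(612,353),(458,462))]; print(np.round(P,4),np.mean(P,0))
snap("scene","s8"); im=cv2.imread("pics/s8.png")
cv2.imwrite("pics/s8c.png",cv2.resize(im[190:350,200:400],None,fx=4,fy=3.75))'
```

```text
t 26.53 pos [ 0.6179 -0.0347  0.0578] zt [-0.003  0.001 -1.   ] yawy 81.6 d(mm) [ 1.   1.5 45.8] rz -0.2 w 0.0215 F [0.6 0.3 0.1] g 25.8 q6 -1.59
[[ 0.6784 -0.0854  0.021 ]
 [ 0.5506 -0.0623  0.021 ]
 [ 0.5625  0.0217  0.021 ]
 [ 0.6917  0.007   0.021 ]] [ 0.62081613 -0.02976658  0.021     ]
```

View pics/s8c.png

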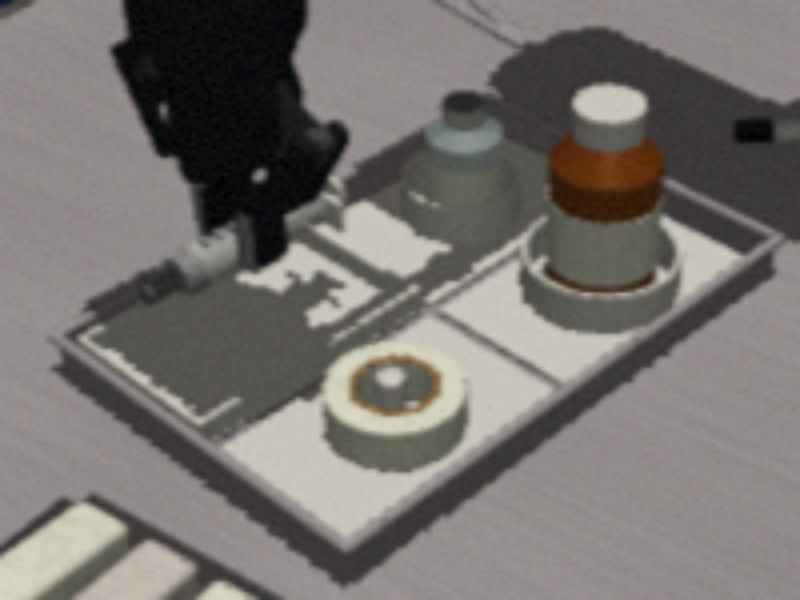

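```bash
python3 -c '
from h import *
c=load("s8")
a=px2w(c,145/4+200,293/3.75+190,.064);b=px2w(c,333/4+200,205/3.75+190,.064); print(a,b,(a+b)/2,np.linalg.norm(a-b))
togo(.6185,-.0315,.012,81.8)'
```

```text
[ 0.67224779 -0.04380019  0.064     ] [ 0.57168288 -0.01891218  0.064     ] [ 0.62196533 -0.03135619  0.064     ] 0.10359880684834744
t 26.58 pos [ 0.6193 -0.0349  0.0594] zt [ 0.  0. -1.] yawy 81.6 d(mm) [ 1.3  3.3 47.4] rz -0.2 w 0.0218 F [-0.   0.4  0.8] g 25.8 q6 -1.59
```

```bash
python3 -m pendant '[{"dx":0.001,"dy":0.003,"dz":0.01,"rx":0,"ry":0,"rz":0,"hand":0.015},{"dx":0,"dy":0,"dz":0.012,"rx":0,"ry":0,"rz":0,"hand":0.015},{"dx":0,"dy":0,"dz":0.01,"rx":0,"ry":0,"rz":0,"hand":0.015},{"dx":0,"dy":0,"dz":0.007,"rx":0,"ry":0,"rz":0,"hand":0.015},{"dx":0,"dy":0,"dz":0.004,"rx":0,"ry":0,"rz":0,"hand":0.015},{"dx":0,"dy":0,"dz":0,"rx":0,"ry":0,"rz":0,"hand":0.015}]' | egrep 'pos|cont'
for i in 1 2 3 4; do python3 -m pendant '[{"dx":0,"dy":0,"dz":0.001,"rx":0,"ry":0,"rz":0,"hand":0.015},{"dx":0,"dy":0,"dz":0,"rx":0,"ry":0,"rz":0,"hand":0.015}]' | egrep 'pos|contact'; done
```

```text
position: [0.6178, -0.0321, 0.0151]
contact_force: [-0.4, 0.2, -0.0]
position: [0.6187, -0.0323, 0.0151]
contact_force: [0.0, 0.3, 0.4]
position: [0.6185, -0.0323, 0.0141]
contact_force: [-1.1, -0.4, 0.3]
position: [0.6183, -0.0323, 0.0128]
contact_force: [0.3, 0.2, -1.3]
position: [0.6183, -0.0323, 0.0118]
contact_force: [0.8, -0.3, -1.6]
```

Now lower the last bit, open to 0.042 (backs about 71 mm, inside the dish's 82 mm), and withdraw.

```bash
python3 -m pendant '[{"dx":0,"dy":0,"dz":0.001,"rx":0,"ry":0,"rz":0,"hand":0.015},{"dx":0,"dy":0,"dz":0,"rx":0,"ry":0,"rz":0,"hand":0.03},{"dx":0,"dy":0,"dz":0,"rx":0,"ry":0,"rz":0,"hand":0.042},{"dx":0,"dy":0,"dz":0,"rx":0,"ry":0,"rz":0,"hand":0.042},{"dx":0,"dy":0,"dz":0,"rx":0,"ry":0,"rz":0,"hand":0.042},{"dx":0,"dy":0,"dz":-0.01,"rx":0,"ry":0,"rz":0,"hand":0.042},{"dx":0,"dy":0,"dz":-0.025,"rx":0,"ry":0,"rz":0,"hand":0.042},{"dx":0,"dy":0,"dz":-0.035,"rx":0,"ry":0,"rz":0,"hand":0.042},{"dx":0,"dy":0,"dz":-0.035,"rx":0,"ry":0,"rz":0,"hand":0.042},{"dx":0,"dy":0,"dz":-0.035,"rx":0,"ry":0,"rz":0,"hand":0.042},{"dx":0,"dy":0,"dz":-0.035,"rx":0,"ry":0,"rz":0,"hand":0.042},{"dx":0,"dy":0,"dz":0,"rx":0,"ry":0,"rz":0,"hand":0.042}]' | egrep 'pos|cont'
python3 -m pendant '[{"dx":0,"dy":-0.02,"dz":-0.02,"rx":0,"ry":0,"rz":0,"hand":0.042},{"dx":0,"dy":-0.03,"dz":0,"rx":0,"ry":0,"rz":0,"hand":0.042},{"dx":0,"dy":-0.03,"dz":0,"rx":0,"ry":0,"rz":0,"hand":0.042},{"dx":0,"dy":-0.03,"dz":0,"rx":0,"ry":0,"rz":0,"hand":0.042},{"dx":0,"dy":0,"dz":0,"rx":0,"ry":0,"rz":0,"hand":0.042},{"dx":0,"dy":0,"dz":0,"rx":0,"ry":0,"rz":0,"hand":0.042},{"dx":0,"dy":0,"dz":0,"rx":0,"ry":0,"rz":0,"hand":0.042}]' | egrep 'clock|pos|cont'
python3 -c '
from h import *
snap("scene","s9"); im=cv2.imread("pics/s9.png")
cv2.imwrite("pics/s9c.png",cv2.resize(im[160:360,200:480],None,fx=2.8,fy=2.8))'
```

```text
position: [0.6227, -0.0329, 0.1948]
contact_force: [1.0, 0.3, 0.4]
clock: 29.33
position: [0.6022, -0.1407, 0.206]
contact_force: [-0.7, -0.3, 0.5]
```

View pics/s9c.png

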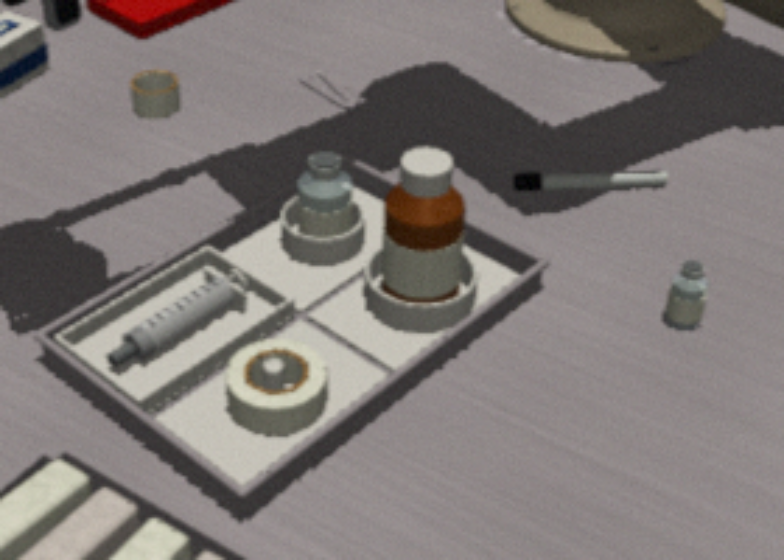

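The final picture shows all four items in place: syringe lengthwise in the dish (crop (180,320)), tape on the post (277,385), vial (323,205) and bottle (425,240) upright in their cups. The small vial and the used tape have not moved.

```bash
python3 -c 'from rig import manip; print(manip.sign_off())'
```

```text
the job is handed in; nothing more can be done
None
```

The job is handed in at about 29 s: bottle upright in the wide cup, large vial upright in the narrow cup, full tape on the post, syringe lengthwise in the dish, and both look-alikes left where they were.

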